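# Pop the charged battery and trap it in the exit lane

## Robot

A 6-joint arm with a two-finger parallel gripper is mounted at the origin on the work surface. World frame = base frame: x ahead of the robot, y to its left, z up, the work surface at z = 0. Lengths are in m, angles in rad, forces in N, time in s.
With the tool pointing down it reaches from about 0.4 to 0.825 m from the base axis. Payload 7 kg.
Tool frame: the origin (TCP) lies between the finger pads; the fingertips stand 8 mm ahead of it and the grasp point (between the pads) lies 11 mm behind it (arm.finger_overhang is the distance from the TCP to the fingertips, in m); z points along the fingers, y is the line along which they close (so a half turn about z gives the same grasp; the last joint's range is limited). The gripper opens to 88 mm and grips with 3 to 60 N. Pads are 19 mm wide; open, the fingers measure 130 mm over their backs; the gripper's body (78 mm by 193 mm) begins 47 mm behind the grasp point.
Start: joints at [-1.04, 0.359, 0.012, 0, -1.224, -0.288], TCP at [0.162, -0.655, 0.204] pointing down, gripper open.
Joint ranges: [-3.07, 3.07], [-1.43, 2.12], [-1.02, 1.25], [-3.03, 1.67], [-3.05, -0], [-3.03, 3.03]. Speed limits (rad/s): [2.39, 2.39, 3.01, 3.14, 3.14, 3.14].

## Interface

Orientations are given as [roll, pitch, yaw] about the fixed x, y, z axes, in that order (R = Rz(yaw) Ry(pitch) Rx(roll)).
In Python, from station import arm gives the robot as it stands.
- The arm moves only by the tool move_arm, never from a script. Its argument "rows" is text: rows parted by semicolons, each of 7 numbers parted by spaces: the turn, a rotation vector about the tool's x, y, z in degrees, then the shift along the tool's x, y, z in m, then the finger opening in m, from 0 to 0.0876. A call has 1 to 8 rows; each row shifts and turns the commanded pose from where the row before left it, along the tool's axes as they then stand; what a row does not reach is not made up. A row lasts 1/8 s, in which the tool goes at most 62.5 mm and 10.7 degrees, less where a joint would pass 70% of its speed; a pose out of reach is approached as far as the arm can. A call is refused whole if a number of a shift passes 0.0625 or a number of a turn 10.7, either way. A call with a gripper value outside its range is refused whole. The fingers move at their own pace and stop on an object; "squeeze" is the grip in N (left out, the last holds). Time passes only in rows, so rows that do not move let the fingers close. It gives the time, the measured TCP pose, the force, the opening and the grip force at its end, in the units of the state.
- arm.get_state(): the state, without advancing time (a new reading comes with each control period).
- arm.grab_frame(name): name is "scene" or "top" or "wrist"; returns (picture, depth): 400x640x3 uint8, blue, green, red; 400x640 float32, m along the optical axis (not along the pixel's ray), 0 where there is no reading.
- arm.camera_model(name): a dict with "mtx" (3x3 intrinsics, pixels), "camera_from_world" (4x4, takes a point from world to camera coordinates); the wrist camera has in their place "mount" (4x4, takes a point from camera to tool coordinates, whose origin is the TCP and whose axes are the flange's). Camera axes: x right, y down, z forward; pixel columns grow to the right and rows downward; lengths in m; the calibration is good to about 2 mm. A picture is of the moment at which its call begins: read the wrist's pose just before it. camera_model takes no time and is no camera call.
- arm.job_done(): hands the job in; it is judged then, once.
The state is a dict: "t": time; "q": joint angles; "qd": joint speeds; "joint_efforts": joint torques, N m; "eef_pos": TCP position; "ee_rot": TCP orientation; "force": force on the tool from outside, world axes, zero at the start; "moment": the same for the moment, N m; "width": finger opening in m; "gripper_force": force on a finger pad.
Only numpy, scipy, OpenCV 4.12 (cv2) and the standard library are available. Lean on these libraries where they do the work, as an engineer would, in place of code of your own. Each camera call takes 0.05 s, during which the arm holds its last target. There are 200 camera calls.

## Task

Eject the charged battery (green band, in the charger with the green lamp): press that charger's orange eject paddle all the way down with one fingertip while your other finger stands in the exit lane, so that the battery springs out past the gate and is stopped by that finger before it slides away. Finish while holding it like that, with the paddle still fully down and the battery lying flat in the lane, still pushed by its spring against your finger. Do not lift the battery, and leave the other charger with its red-banded battery and everything else on the bench alone.

Things in the scene. Friction and masses are not known exactly. Their poses are not given: they have to be found in the camera images.
- cradle_ready: Fixed black and grey battery charger with a round green lamp on its 64 mm high back housing; x -85 to +111 mm, y -26 to +92 mm. Origin: at bench height under the middle of the gate's inner face; -x is the way the battery comes out, +y the paddle's side, z up. Level track along y = 0, floor 30 mm above the bench: nest x 0 to +64 (sides to z 46), gate x -5 to 0, exit lane x -85 to -5, open at its end.
- lane_ready (a point): Point on the bright metal floor of the green charger's exit lane, mid-track, straight across from the paddle's middle (charger frame -35, 0, 30 mm). The lane is 40 mm wide between two rails 4 mm thick and only 8 mm high (to 38 mm above the bench). A fingertip standing hereabouts in the lane stops the battery.
- paddle_top_ready (a point): Middle of the top face of the green charger's eject paddle, a ribbed orange plate 46 mm (charger x) by 60 mm (charger y). Charger frame -35, +58 mm; its top is 52 mm above the bench when up, 40 mm fully down (10 mm above the lane floor). The point moves with the paddle. The paddle's near edge is 28 mm from the middle of the lane.
- paddle_ready (a joint): Press depth of the green charger's paddle in m: 0 up, 0.012 fully down on its stop. Spring: 3 N to start, 6 N fully down. The gate, an orange bar across the track standing 8 mm above the floor, is part of the paddle: it clears the floor at 8 mm of press and comes up again when the paddle is let go.
- battery_ready: Charged battery, black with a green band, slick, 64 (x) x 36 (y) x 24 mm (z), about 0.12 kg. Origin: centre of its underside; axes as the charger's. It starts loose in the nest (origin at charger frame +32, 0, 30 mm), front end on the gate, pushed to charger -x by a spring plunger (3 N, 1 N at the end of its 45 mm stroke). With gate down and lane free it shoots off the end in under a second.
- cradle_charging: The same charger, but with a red lamp: not to be used. Dimensions and axes as cradle_ready.
- paddle_charging (a joint): Press depth of the red charger's paddle in m, 0 up; must stay up.
- battery_charging: The battery in the red charger, same size but with a red band; must stay where it is. Origin: centre of its underside.
- tape_roll: Roll of amber packing tape lying flat, 72 mm across, 48 mm high, loose. Origin: centre of its underside.
- carton: Small closed cardboard carton, 90 x 120 x 80 mm high, loose. Origin: centre of its underside.
- marker: Blue and white marker pen lying down, 130 x 16 x 16 mm, loose. Origin: centre of its underside.
- scanner: Handheld scanner lying on the bench, black handle and grey head, about 175 mm long (x), 66 mm wide, 40 mm high, loose. Origin: under its handle's middle.
- pen_cup: Dark round pen cup, 72 mm across, 100 mm high (145 mm with its pens), loose. Origin: centre of its underside.
Things that resemble listed ones, but are neither listed nor needed, are in the scene too. What is shaped like the battery_ready but purple is not meant.

How it is judged:
By the outcome, as a careful person would: the job done as asked, in the order asked, and still so for the second after the job is handed in, while the arm keeps its last pose, push and grip.
It also fails if it takes over 32 s, if anything falls off the work surface, if the arm or the gripper's body presses on something with over 40 N, if the wrist force passes 120 N, or if a joint passes its speed limit or range.

## Working session

There is one attempt and no reset: what is moved stays moved. The work goes in short steps, Python scripts to look and compute and a tool call to move; the robot and the scene stay as the last step left them, time stands still between calls to the robot, and variables do not carry over. Pictures are saved under pics/ and viewed, at most 10 in all, crops included, and the job is handed in when it is done.

Besides the shell and the picture viewer there is one more tool, called by a JSON object that holds its "api" and its "payload", one argument or row to a line. move_arm: Moves the arm, as the interface text tells. Its arguments: {"type":"object","properties":{"rows":{"type":"string"},"squeeze":{"type":"number"}},"required":["rows"]}

```bash
mkdir -p pics
cat > h.py <<'E'
import numpy as np,cv2
from station import arm
def grab(n):
    s=arm.get_state(); p,d=arm.grab_frame(n); return s,p,d
def cloud(n,d,s=None):
    m=arm.camera_model(n);K=np.array(m["mtx"])
    v,u=np.mgrid[:d.shape[0],:d.shape[1]]
    P=np.stack([(u-K[0,2])/K[0,0]*d,(v-K[1,2])/K[1,1]*d,d,np.ones_like(d)],-1)
    if "mount" in m:
        from scipy.spatial.transform import Rotation as R
        T=np.eye(4);T[:3,:3]=R.from_euler('xyz',s["ee_rot"]).as_matrix();T[:3,3]=s["eef_pos"];T=T@np.array(m["mount"])
    else: T=np.linalg.inv(np.array(m["camera_from_world"]))
    return (P@T.T)[...,:3]
E
python3 - <<'E'
from h import *
s,p,d=grab("top");cv2.imwrite("pics/top.png",p);np.save("top.npy",cloud("top",d))
s2,p,d=grab("scene");cv2.imwrite("pics/scene.png",p)
print(s)
E
```

```text
{'t': 0.0, 'q': array([-1.03990115e+00,  3.59405986e-01,  1.10219384e-02, -3.43223056e-04,
       -1.22410470e+00, -2.88104792e-01]), 'qd': array([ 8.12515719e-04, -5.90431689e-04, -3.13245919e-04, -2.00155491e-04,
       -7.41316297e-04, -7.90602651e-05]), 'joint_efforts': array([ 1.03608563e-03, -5.82722104e+01,  2.93054903e+01,  6.99698836e+00,
        7.00484510e-03, -2.01254147e-04]), 'eef_pos': array([ 0.16211069, -0.65467877,  0.20289556]), 'ee_rot': array([ 3.13987831e+00, -1.71574764e-04, -2.89891902e+00]), 'force': array([ 0.31016289, -0.43494268, -0.77381989]), 'moment': array([ 0.03926818, -0.04819847, -0.01316149]), 'gripper_force': 0.0, 'width': 0.08774656554889022}
```

View pics/top.png

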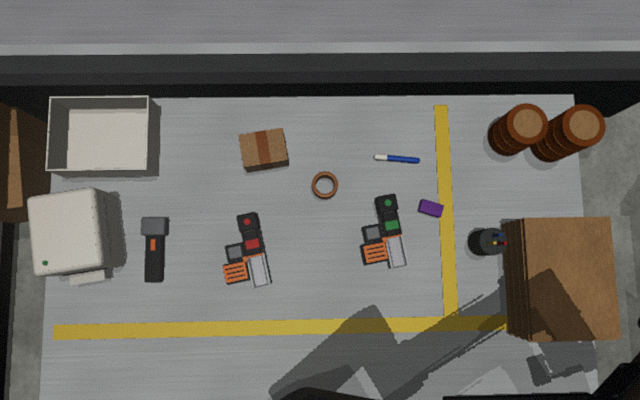

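View pics/scene.png

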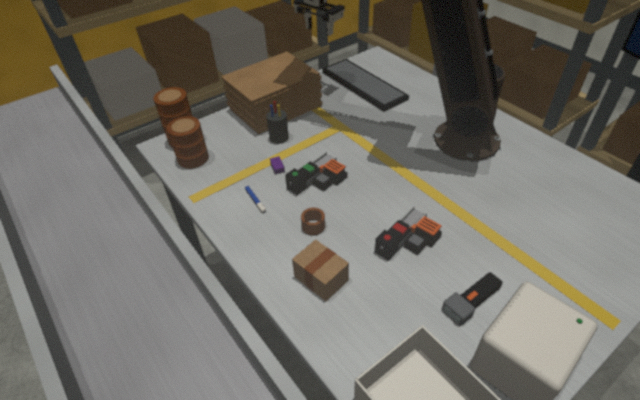

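The top view shows the green-lamp charger at about (387,203)–(397,265), with its paddle at (375,253) and lane at (397,252). The red charger is at about (250,250). The scene view agrees: green charger at (315,172). Next I'll measure the pose.

```bash
cat > m.py <<'E'
from h import *
def pose(p,C,box=None):
    """charger pose from colours: green band/lamp and orange paddle"""
    h=cv2.cvtColor(p,cv2.COLOR_BGR2HSV)
    def cen(lo,hi,big=1):
        m=cv2.inRange(h,lo,hi)
        if box is not None:
            k=np.zeros_like(m);k[box[1]:box[3],box[0]:box[2]]=255;m&=k
        n,l,st,ce=cv2.connectedComponentsWithStats(m)
        out=[]
        for i in np.argsort(-st[1:,4])[:3]+1:
            q=C[l==i];q=q[np.isfinite(q).all(1)]
            out.append((st[i,4],ce[i].round(1),np.median(q,0).round(4),q[:,:2].mean(0).round(4)))
        return out
    for n,lo,hi in(("green",(45,80,40),(85,255,255)),("orange",(3,130,120),(18,255,255)),("lane",(0,0,165),(180,40,255))):
        print(n); [print("  ",*o) for o in cen(lo,hi)]
E
python3 - <<'E'
from m import *
p=cv2.imread("pics/top.png");C=np.load("top.npy")
pose(p,C,(355,190,412,272))
cv2.imwrite("pics/topc.png",cv2.resize(p[185:275,345:450],None,fx=6,fy=6,interpolation=cv2.INTER_CUBIC))
E
```

```text
green
   130 [391.5 224.6] [ 0.5676 -0.193   0.0542] [ 0.5676 -0.1915]
   45 [387.6 202.1] [ 0.6281 -0.1832  0.0664] [ 0.6279 -0.1828]
orange
   355 [376.7 250.4] [ 0.4987 -0.151   0.0515] [ 0.5   -0.151]
lane
   1 [395. 254.] [ 0.49   -0.2038  0.0292] [ 0.49   -0.2038]
   1 [399. 263.] [ 0.4655 -0.2135  0.0307] [ 0.4655 -0.2135]
   1 [395. 265.] [ 0.4603 -0.2025  0.0299] [ 0.4603 -0.2025]
```

View pics/topc.png

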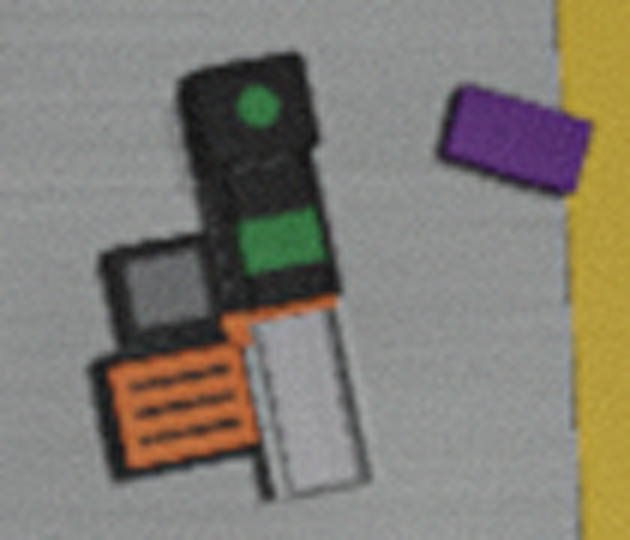

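Run:
```python
from h import *
C=np.load("top.npy");P=C.reshape(-1,3)
for u,v in((376,253),(397,252),(387,238),(485,240),(510,335),(530,250),(560,230)):print(u,v,C[v,u].round(3))
print(np.array(arm.camera_model("wrist")["mount"]).round(3),arm.camera_model("wrist")["mtx"])
# lane floor points: z~0.03 near the lane
k=(abs(P[:,2]-.030)<.0035)&(abs(P[:,0]-.50)<.06)&(abs(P[:,1]+.207)<.04);q=P[k,:2]
print(k.sum(),cv2.minAreaRect((q*1000).astype(np.float32)))
```

```text
376 253 [ 0.493 -0.149  0.051]
397 252 [ 0.495 -0.21   0.027]
387 238 [ 0.534 -0.183  0.034]
485 240 [ 0.52  -0.427  0.102]
510 335 [ 0.265 -0.514  0.007]
530 250 [ 0.491 -0.521  0.15 ]
560 230 [ 0.54  -0.601  0.15 ]
[[-0.    -0.958 -0.287  0.077]
 [ 1.    -0.    -0.    -0.001]
 [ 0.    -0.287  0.958 -0.181]
 [ 0.     0.     0.     1.   ]] [[352.30349743   0.         319.1436197 ]
 [  0.         352.30349743 197.04689174]
 [  0.           0.           1.        ]]
392 ((508.5868225097656, -195.94430541992188), (108.17012786865234, 66.2146987915039), 9.456619262695312)
```

{"api": "move_arm", "payload": {
  "rows": "0 0 4.4 0 0 -0.02 0.045; 0 0 0 -0.041 0.042 0 0.045; 0 0 0 -0.041 0.042 0 0.045; 0 0 0 -0.041 0.042 0 0.045; 0 0 0 -0.041 0.042 0 0.045; 0 0 0 -0.041 0.042 0 0.045; 0 0 0 -0.041 0.042 0 0.045; 0 0 0 -0.041 0.042 0 0.045"
}}

```text
t: 1.1
eef_pos: [0.3974, -0.316, 0.2238]
ee_rot: [3.142, 0.0, -2.976]
force: [0.8, 0.4, -0.6]
width: 0.0449
gripper_force: 0.0
```

{"api": "move_arm", "payload": {
  "rows": "0 0 0 -0.041 0.042 0 0.045; 0 0 0 -0.041 0.042 0 0.045; 0 0 0 -0.041 0.042 0 0.045; 0 0 0 0 0 0 0.045; 0 0 0 0 0 0 0.045"
}}

```text
t: 1.72
eef_pos: [0.4969, -0.173, 0.2235]
ee_rot: [3.141, -0.001, -2.975]
force: [0.4, 1.2, 0.2]
width: 0.0448
gripper_force: 0.0
```

Run:
```python
from m import *
s,p,d=grab("wrist");C=cloud("wrist",d,s);cv2.imwrite("pics/w1.png",p);np.save("w1.npy",C)
print(s["t"],s["eef_pos"],s["ee_rot"],s["width"],s["force"])
pose(p,C)
```

```text
1.725 [ 0.49691208 -0.17296033  0.22347125] [ 3.14136872e+00 -9.83779075e-04 -2.97462375e+00] 0.04479449427343543 [0.39202363 1.19042277 0.18066253]
green
   691 [290.7 233.3] [ 0.5696 -0.1925  0.0542] [ 0.5695 -0.1926]
orange
   1145 [335.4 189.4] [ 0.5128 -0.153   0.0518] [ 0.5146 -0.1542]
   506 [341.8 157.6] [ 0.4797 -0.1576  0.0519] [ 0.4803 -0.1535]
   155 [626.1 217.5] [0.4966 0.1706 0.0377] [0.4966 0.1706]
lane
   44382 [307.   88.6] [ 4.124e-01 -2.104e-01  1.000e-04] [ 0.4232 -0.2008]
   25629 [ 84.2 125.8] [ 4.767e-01 -4.398e-01  2.000e-04] [ 0.5077 -0.4414]
   16393 [574.5 138.6] [4.133e-01 1.095e-01 1.000e-04] [0.4268 0.1081]
```

View pics/w1.png

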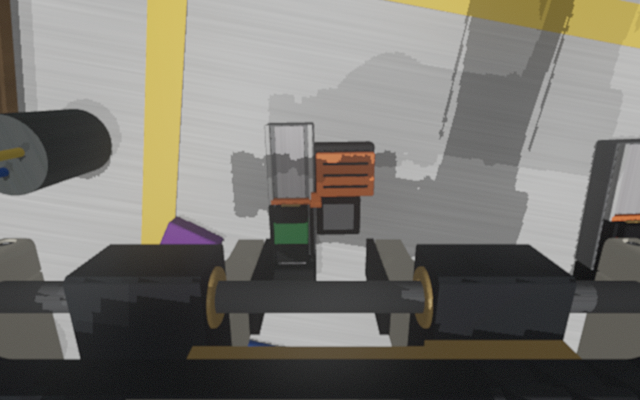

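The wrist view shows the track upright in the image, with the lane at (290,165), the paddle at (344,170) and the gate at (290,202). The yaw is therefore good. Next I'll fit the exact position in a yaw-aligned frame.

Run:
```python
from h import *
p=cv2.imread("pics/w1.png");C=np.load("w1.npy");h=cv2.cvtColor(p,cv2.COLOR_BGR2HSV)
m=cv2.inRange(h,(3,120,60),(20,255,255))>0
B=np.zeros_like(m);B[135:200,312:380]=1
q=C[m&B];q=q[abs(q[:,2]-.052)<.004]
r=cv2.minAreaRect((q[:,:2]*1000).astype(np.float32));print("paddle",len(q),r)
g=cv2.inRange(h,(45,80,40),(85,255,255))>0;q=C[g];q=q[abs(q[:,2]-.054)<.004];print("band",cv2.minAreaRect((q[:,:2]*1000).astype(np.float32)))
# rails: z≈.038 in lane area
B[:]=0;B[118:215,258:320]=1
q=C[B&(C[...,2]>.022)&(C[...,2]<.042)];print("lane+rails",len(q),cv2.minAreaRect((q[:,:2]*1000).astype(np.float32)))
yaw=np.arctan2(.01,.0605)
for yw in(np.deg2rad(9.5),):
    c,s=np.cos(yw),np.sin(yw);f=C@np.array([[c,-s,0],[s,c,0],[0,0,1]])  # f=Rz(-yw) C
    print("lane rows:")
    for v in range(125,205,10):print(v,[(round(float(x[1]),3),round(float(x[2]),3)) for x in f[v,262:318:3]] if v in(145,175) else f[v,290].round(3))
```

```text
paddle 2180 ((499.8359680175781, -149.08409118652344), (49.41382598876953, 63.727874755859375), 10.328693389892578)
band ((569.3363037109375, -192.82489013671875), (23.79899024963379, 35.72586441040039), 9.82455062866211)
lane+rails 3997 ((507.5257873535156, -201.0870361328125), (99.81268310546875, 57.391685485839844), 10.131806373596191)
lane rows:
125 [ 0.418 -0.284  0.029]
135 [ 0.428 -0.284  0.031]
145 [(-0.319, 0.0), (-0.316, -0.001), (-0.307, 0.038), (-0.305, 0.029), (-0.301, 0.032), (-0.298, 0.032), (-0.295, 0.031), (-0.292, 0.03), (-0.289, 0.029), (-0.286, 0.03), (-0.282, 0.031), (-0.279, 0.031), (-0.276, 0.032), (-0.273, 0.031), (-0.27, 0.03), (-0.266, 0.029), (-0.263, 0.038), (-0.26, 0.031), (-0.257, 0.024)]
155 [ 0.45  -0.285  0.029]
165 [ 0.46  -0.285  0.031]
175 [(-0.321, 0.0), (-0.317, 0.0), (-0.308, 0.038), (-0.305, 0.038), (-0.302, 0.032), (-0.299, 0.031), (-0.296, 0.031), (-0.293, 0.032), (-0.289, 0.032), (-0.286, 0.031), (-0.283, 0.03), (-0.28, 0.03), (-0.277, 0.03), (-0.273, 0.03), (-0.27, 0.029), (-0.267, 0.029), (-0.263, 0.039), (-0.26, 0.03), (-0.257, 0.025)]
185 [ 0.483 -0.285  0.031]
195 [ 0.495 -0.286  0.029]
```

{"api": "move_arm", "payload": {
  "rows": "0 0 0 -0.002 0 0.05 0.045; 0 0 0 0 0 0.05 0.045; 0 0 0 0 0 0.045 0.045; 0 0 0 0 0 0 0.045; 0 0 0 0 0 0 0.045"
}}

```text
t: 2.4
eef_pos: [0.5, -0.1738, 0.0805]
ee_rot: [-3.141, 0.002, -2.976]
force: [1.1, 0.2, 0.2]
width: 0.0451
gripper_force: 0.0
```

Run:
```python
from m import *
s,p,d=grab("wrist");cv2.imwrite("pics/w2.png",p)
s2,p,d=grab("scene");cv2.imwrite("pics/s2.png",cv2.resize(p[120:230,250:400],None,fx=5,fy=5,interpolation=cv2.INTER_CUBIC))
print(s["t"],s["eef_pos"],s["ee_rot"],s["width"],s["force"])
```

```text
2.4 [ 0.50001937 -0.17382625  0.08053982] [-3.14072823e+00  1.51899347e-03 -2.97628706e+00] 0.0450729589787647 [1.09639164 0.20955372 0.24443672]
```

View pics/w2.png

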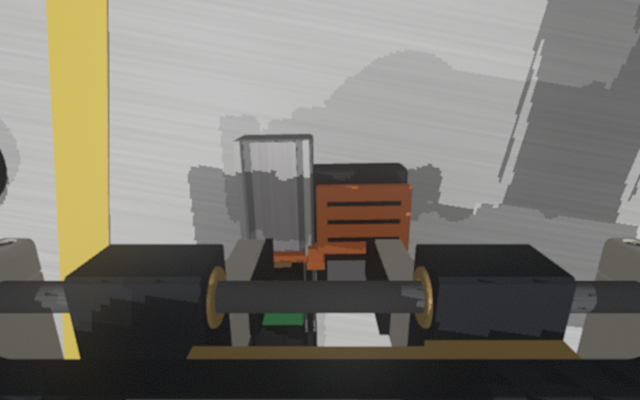

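View pics/s2.png

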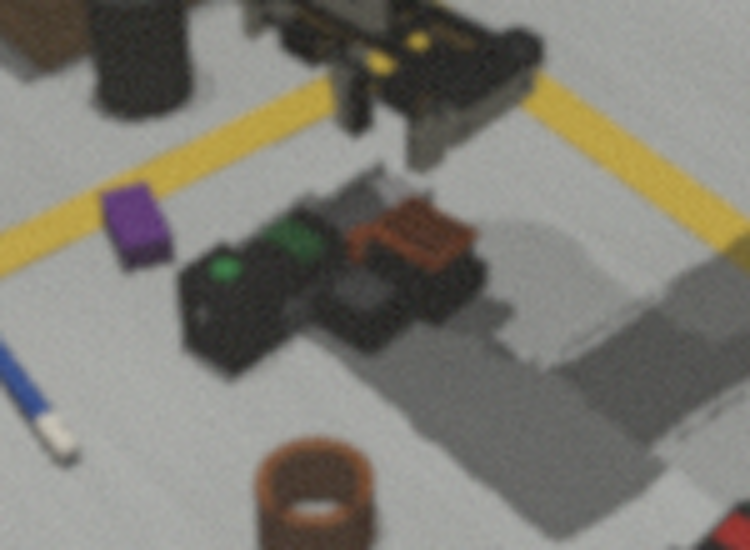

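The wrist view puts the paddle centre at about (362,215) and the lane at (275,190). Both match the expected offsets. In the scene view the fingers look too near the base, so I'll check that by projecting the tips.

Run:
```python
from h import *
s,p,d=grab("scene");m=arm.camera_model("scene");K=np.array(m["mtx"]);T=np.array(m["camera_from_world"])
print(s["t"],s["eef_pos"])
yw=np.deg2rad(9.57);ey=np.array([-np.sin(yw),np.cos(yw),0])
def pr(P):
    c=T[:3,:3]@P+T[:3,3];u=K@c;u=u[:2]/u[2];return ((u-[250,120])*5).round()
t=s["eef_pos"]+[0,0,-.008]
print("tips",pr(t-.033*ey),pr(t+.033*ey),"paddle",pr(np.array([.495,-.149,.052])))
cv2.imwrite("pics/s3.png",cv2.resize(p[120:230,250:400],None,fx=5,fy=5,interpolation=cv2.INTER_CUBIC))
```

```text
2.5 [ 0.50063805 -0.17338026  0.08109802]
tips [353. 164.] [428. 207.] paddle [421. 225.]
```

View pics/s3.png

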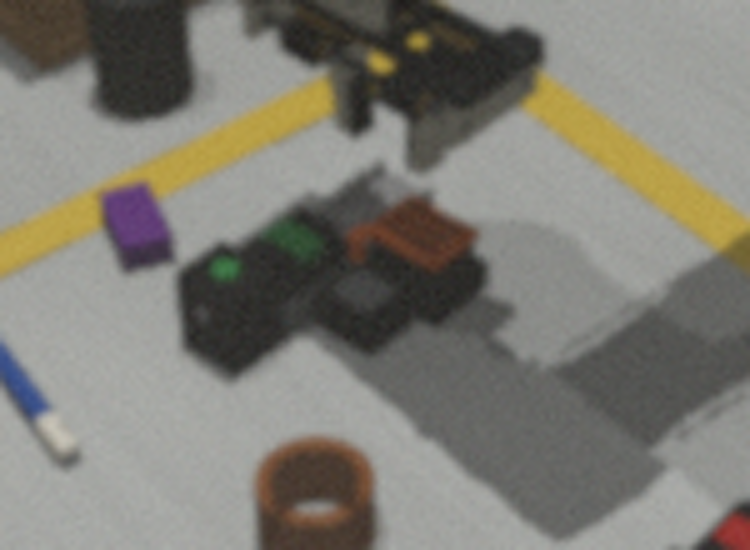

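The tips appear about 40 crop pixels above the prediction, at (353,130) and (425,168). I'll measure the finger geometry directly from depth.

Run:
```python
from h import *
yw=np.deg2rad(9.57);c,sn=np.cos(yw),np.sin(yw)
s,p,d=grab("scene");C=cloud("scene",d);t=s["eef_pos"]
D=C-t; L=np.stack([-(D[...,0]*c+D[...,1]*sn),-D[...,0]*sn+D[...,1]*c,-D[...,2]],-1) # tool coords
print(t,s["ee_rot"])
for u,v in((425,160),(425,150),(420,140),(353,125),(350,110),(480,100),(420,225),(225,267)):
    print((u,v),L[120+v//5,250+u//5].round(3),C[120+v//5,250+u//5].round(3))
s,p,d=grab("wrist");C=cloud("wrist",d,s);D=C-s["eef_pos"];L=np.stack([-(D[...,0]*c+D[...,1]*sn),-D[...,0]*sn+D[...,1]*c,-D[...,2]],-1)
for u,v in((250,243),(250,270),(268,245),(268,260),(240,320),(385,243),(372,245),(360,215),(275,190),(285,318)):print("w",(u,v),L[v,u].round(3))
```

```text
[ 0.50052614 -0.17321152  0.08094804] [-3.14085647  0.00348468 -2.97579125]
(425, 160) [-0.004  0.035 -0.034] [ 0.499 -0.138  0.115]
(425, 150) [-0.006  0.036 -0.044] [ 0.5   -0.137  0.125]
(420, 140) [-0.013  0.039 -0.057] [ 0.507 -0.133  0.138]
(353, 125) [-0.011 -0.023 -0.036] [ 0.516 -0.194  0.117]
(350, 110) [-0.006 -0.028 -0.044] [ 0.511 -0.199  0.125]
(480, 100) [-0.019  0.092 -0.118] [ 0.504 -0.079  0.199]
(420, 225) [0.002 0.024 0.03 ] [ 0.495 -0.15   0.051]
(225, 267) [-0.125 -0.028  0.01 ] [ 0.628 -0.18   0.071]
w (250, 243) [ 0.01  -0.033 -0.03 ]
w (250, 270) [ 0.011 -0.028 -0.058]
w (268, 245) [ 0.008 -0.025 -0.03 ]
w (268, 260) [ 0.006 -0.023 -0.041]
w (240, 320) [ 0.005 -0.027 -0.081]
w (385, 243) [ 0.01   0.029 -0.032]
w (372, 245) [ 0.009  0.024 -0.031]
w (360, 215) [0.002 0.025 0.029]
w (275, 190) [ 0.013 -0.031  0.05 ]
w (285, 318) [-0.072 -0.025  0.027]
```

Run:
```python
from h import *
print(arm.finger_overhang,[a for a in dir(arm) if a[0]!='_'])
yw=np.deg2rad(9.57);c,sn=np.cos(yw),np.sin(yw)
s,p,d=grab("wrist");C=cloud("wrist",d,s);D=C-s["eef_pos"];L=np.stack([-(D[...,0]*c+D[...,1]*sn),-D[...,0]*sn+D[...,1]*c,-D[...,2]],-1)
for sg in(1,-1):
    k=(abs(L[...,0])<.03)&(sg*L[...,1]>.015)&(sg*L[...,1]<.06)&(L[...,2]<.012)&(L[...,2]>-.05);q=L[k]
    print(sg,len(q),np.percentile(q,[1,50,99],axis=0).round(3).tolist())
    k2=q[:,2]>-.035; print(np.percentile(q[k2],[1,50,99],axis=0).round(3).tolist())
```

```text
0.008 ['Unreachable', 'camera_model', 'finger_overhang', 'get_state', 'grab_frame', 'job_done']
1 1145 [[-0.008, 0.022, -0.05], [0.009, 0.027, -0.039], [0.011, 0.038, -0.023]]
[[-0.01, 0.022, -0.035], [0.009, 0.025, -0.03], [0.011, 0.037, -0.023]]
-1 1144 [[-0.009, -0.039, -0.05], [0.01, -0.029, -0.039], [0.011, -0.023, -0.023]]
[[-0.01, -0.039, -0.035], [0.009, -0.026, -0.03], [0.011, -0.023, -0.023]]
```

{"api": "move_arm", "payload": {
  "rows": "0 0 0 0 0 0.012 0.045; 0 0 0 0 0 0.012 0.045; 0 0 0 0 0 0 0.045"
}}

```text
t: 3.08
eef_pos: [0.498, -0.1728, 0.0533]
ee_rot: [3.141, -0.003, -2.976]
force: [0.5, 0.1, 0.1]
width: 0.0454
gripper_force: 0.0
```

{"api": "move_arm", "payload": {
  "rows": "0 0 0 0 0 0.01 0.045; 0 0 0 0 0 0.01 0.045; 0 0 0 0 0 0 0.045; 0 0 0 0 0 0 0.045"
}}

```text
t: 3.58
eef_pos: [0.4993, -0.1729, 0.0349]
ee_rot: [-3.142, -0.0, -2.976]
force: [-0.5, -0.2, 0.4]
width: 0.045
gripper_force: 0.0
```

Run:
```python
from h import *
yw=np.deg2rad(9.57);c,sn=np.cos(yw),np.sin(yw)
s,p,d=grab("scene");C=cloud("scene",d);D=C-s["eef_pos"];L=np.stack([-(D[...,0]*c+D[...,1]*sn),-D[...,0]*sn+D[...,1]*c,-D[...,2]],-1)
print(s["eef_pos"],s["force"])
cv2.imwrite("pics/s4.png",cv2.resize(p[120:230,250:400],None,fx=5,fy=5,interpolation=cv2.INTER_CUBIC))
```

```text
[ 0.4992949  -0.17292782  0.03487803] [-0.49866314 -0.22119706  0.44516227]
```

View pics/s4.png

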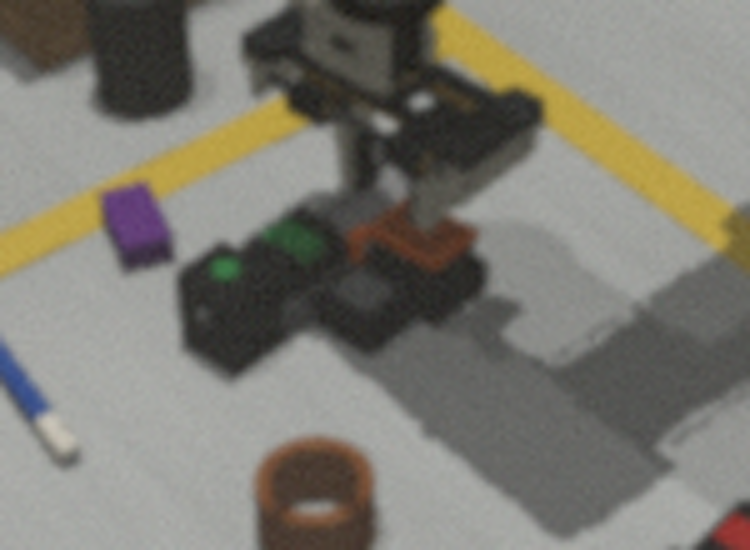

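The paddle finger is just above the paddle at (430,228), and the other finger is above the lane at (358,190). I'll press slowly from here.

{"api": "move_arm", "payload": {
  "rows": "0 0 0 0 0 0.005 0.045; 0 0 0 0 0 0.005 0.045; 0 0 0 0 0 0 0.045; 0 0 0 0 0 0 0.045"
}}

```text
t: 4.12
eef_pos: [0.4997, -0.1729, 0.0251]
ee_rot: [-3.141, 0.001, -2.975]
force: [1.5, -0.3, 2.3]
width: 0.0451
gripper_force: 1.3
```

{"api": "move_arm", "payload": {
  "rows": "0 0 0 0 0 0.003 0.045; 0 0 0 0 0 0 0.045; 0 0 0 0 0 0 0.045"
}}

```text
t: 4.5
eef_pos: [0.4996, -0.1729, 0.022]
ee_rot: [-3.141, 0.001, -2.976]
force: [2.5, 0.7, 3.4]
width: 0.0448
gripper_force: 1.6
```

{"api": "move_arm", "payload": {
  "rows": "0 0 0 0 0 0.004 0.045; 0 0 0 0 0 0.003 0.045; 0 0 0 0 0 0.002 0.045; 0 0 0 0 0 0 0.045; 0 0 0 0 0 0 0.045"
}}

```text
t: 5.12
eef_pos: [0.4997, -0.173, 0.0168]
ee_rot: [-3.14, 0.002, -2.974]
force: [-13.0, 6.2, 47.9]
width: 0.0449
gripper_force: 25.2
```

{"api": "move_arm", "payload": {
  "rows": "0 0 0 0 0 0.002 0.045; 0 0 0 0 0 0 0.045; 0 0 0 0 0 0 0.045"
}}

```text
t: 5.5
eef_pos: [0.4998, -0.1731, 0.0166]
ee_rot: [-3.14, 0.002, -2.973]
force: [-18.5, 9.6, 68.2]
width: 0.045
gripper_force: 34.9
```

{"api": "move_arm", "payload": {
  "rows": "0 0 0 0 0 -0.002 0.045; 0 0 0 0 0 -0.0015 0.045; 0 0 0 0 0 0 0.045"
}}

```text
t: 5.88
eef_pos: [0.4995, -0.173, 0.0171]
ee_rot: [-3.141, 0.001, -2.975]
force: [-8.1, 3.8, 32.7]
width: 0.0449
gripper_force: 17.9
```

Run:
```python
from h import *
s,p,d=grab("wrist");C=cloud("wrist",d,s);a=p
s2,q,d2=grab("scene");C2=cloud("scene",d2)
print(s["t"],s["eef_pos"],s["force"],s["moment"])
yw=np.deg2rad(9.7);c,sn=np.cos(yw),np.sin(yw);R=np.array([[c,-sn,0],[sn,c,0],[0,0,1]])
O=np.array([.535,-.2,0]) # approx; refine from x'=.4995,y'=-.285
for n,im,X in(("w",a,C),("s",q,C2)):
    h=cv2.cvtColor(im,cv2.COLOR_BGR2HSV);F=X@R-np.array([.4985,-.2855-.0035*.5,0])
    for nm,lo,hi in(("green",(45,80,40),(85,255,255)),("orange",(3,120,60),(20,255,255))):
        m=cv2.inRange(h,lo,hi)>0
        m&=(F[...,0]>-.08)&(F[...,0]<.115)&(abs(F[...,1]-.03)<.075)&(F[...,2]>.02)
        f=F[m]
        for g,k in(("all",f[:,0]<.07),("paddle",f[:,1]>.03)):
            if k.sum()>5:print(n,nm,g,k.sum(),np.percentile(f[k],[5,50,95],axis=0).round(4).tolist())
b=cv2.resize(q[130:220,270:390],(800,600),interpolation=cv2.INTER_CUBIC);cv2.imwrite("pics/s5.png",b)
```

```text
5.875 [ 0.49953029 -0.17300643  0.01707654] [-8.05593665  3.8365623  32.68832856] [2.56225936 2.99092693 0.11601433]
w green all 1044 [[-0.0072, 0.0, 0.0483], [0.0002, 0.0111, 0.0544], [0.006, 0.0194, 0.0555]]
w orange all 10470 [[-0.0584, 0.0096, 0.0377], [-0.056, 0.0518, 0.0414], [-0.0263, 0.0841, 0.1346]]
w orange paddle 8901 [[-0.058, 0.0321, 0.0378], [-0.0551, 0.0571, 0.0405], [-0.0264, 0.0845, 0.1345]]
s green all 36 [[-0.0052, -0.0093, 0.0517], [0.0038, 0.0062, 0.0561], [0.0133, 0.0197, 0.0584]]
s orange all 103 [[-0.0714, 0.027, 0.0352], [-0.0189, 0.0633, 0.0403], [-0.0048, 0.0877, 0.4804]]
s orange paddle 92 [[-0.0489, 0.0332, 0.0353], [-0.0188, 0.0691, 0.0403], [-0.0074, 0.0878, 0.045]]
```

View pics/s5.png

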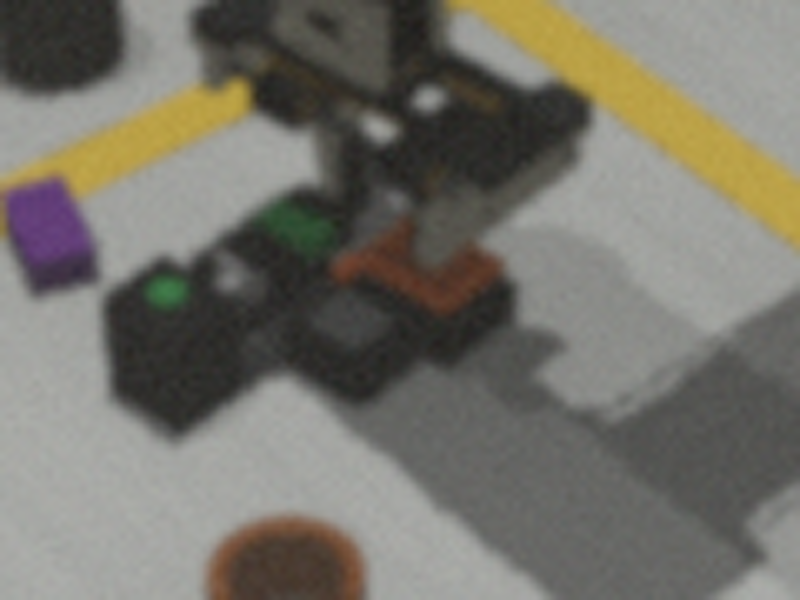

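The paddle top is at z ≈ 0.0405, which is fully down. The green band at (300,225) has moved about 30 mm out, and its top at 0.0545 shows the battery is flat against the lane finger. I'll ease the push slightly, let it settle, and hand in.

{"api": "move_arm", "payload": {
  "rows": "0 0 0 0 0 -0.0008 0.045; 0 0 0 0 0 0 0.045; 0 0 0 0 0 0 0.045; 0 0 0 0 0 0 0.045; 0 0 0 0 0 0 0.045"
}}

```text
t: 6.6
eef_pos: [0.4995, -0.173, 0.0172]
ee_rot: [-3.141, 0.001, -2.975]
force: [-5.9, 1.8, 26.1]
width: 0.0452
gripper_force: 14.3
```

Run:
```python
from h import *
print(arm.job_done())
```

```text
the job is handed in; nothing more can be done
None
```

I handed the job in at about 6.6 s with the green charger's paddle fully down (top about 40 mm above the bench) and the battery flat in the lane, about 30 mm out and stopped by the other finger; the result wasn't reported back, and the wrist force peaked at a reported 68 N while pressing before I eased it to 26 N.

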